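# Renew the bearing pucks in a claw knuckle carrier

### The arm

A 6-joint arm with a two-finger parallel gripper is mounted at the origin on the work surface. World frame = base frame: x ahead of the robot, y to its left, z up, the work surface at z = 0. Lengths are in mm, angles in degrees, forces in N, time in s.
With the tool pointing down it reaches from about 425 to 950 mm from the base axis. Payload 14.7 kg.
Tool frame: the origin (TCP) lies on the front face of the gripper's body, between the roots of the fingers; the fingertips stand 73 mm ahead of it and the grasp point (between the pads) lies 54 mm ahead of it; z points along the fingers, x is the direction in which the jaws open and shut, and the axes are right-handed (so a half turn about z gives the same grasp; the last joint's range is limited). The gripper opens to 85 mm and grips with 20 to 120 N. Pads are 22 mm wide; open, the fingers measure 114 mm over their backs; the gripper's body (76 mm by 85 mm) begins 54 mm behind the grasp point. The pads swing forward as they close: fully open they stand 13 mm farther back than shut.
Start: joints at [-75.092, 27.513, 91.461, -0, 61.026, -2.67], TCP at [196.323, -619.637, 303.897] pointing down, gripper open.
Joint ranges: [-157.49, 157.49], [-46.99, 117.5], [13.45, 153.17], [-89.5, 269.5], [5.16, 153.95], [-167.48, 167.48]. Speed limits (degrees/s): [108.29, 108.29, 136.94, 172.46, 172.46, 172.46].

### API

Orientations are given as a 3x3 rotation matrix whose columns are the frame's x, y, z axes.
In Python, from workcell import telemetry, grab_frame, camera_info, r gives the robot as it stands. The module is installed in compiled form; this text tells all that it offers.
- The arm moves only by the shell command python3 -m handwheel 'ROWS'. ROWS is JSON, a list of rows, each a list of 3 entries, a list of its own where there are three numbers: the finger opening in mm, from 0 to 85.4, then the shift along the tool's x, y, z in mm, then the turn, a rotation vector about the tool's x, y, z in degrees. In form: [[fingers, [tx, ty, tz], [ax, ay, az]], ...]. A call has 1 to 20 rows; each row shifts and turns the pose as measured when the row begins, along the tool's axes as they then stand; what a row does not reach is not made up. A row lasts 1/8 s, in which the tool goes at most 62.5 mm and 10.7 degrees, less where a joint would pass 70% of its speed; a pose out of reach is approached as far as the arm can. A call is refused whole if a number of a shift passes 62.5 or a number of a turn 10.7, either way. A call with a gripper value outside its range is refused whole. The fingers move at their own pace and stop on an object; the grip force is fixed at half the most. Time passes only in rows, so rows that do not move let the fingers close. It gives the time, the measured TCP pose, the force and the opening at its end, in the units of the state.
- telemetry.sense(): the state, without advancing time (a new reading comes with each control period).
- grab_frame(name): name is "scene" or "top" or "wrist"; returns the picture (384x512x3 uint8, blue, green, red); there is no depth.
- camera_info(name): a dict with "camera_matrix" (3x3 intrinsics, pixels), "dist_coeffs" ([k1, k2, p1, p2, k3] as OpenCV has them; the pictures are not rectified), "rvec" (rotation vector, rad) and "tvec" (3), from world to camera coordinates, as OpenCV has them; the wrist camera has in their place "hand_eye" (4x4, takes a point from camera to tool coordinates, whose origin is the TCP and whose axes are the tool frame's). Camera axes: x right, y down, z forward; pixel columns grow to the right and rows downward; lengths in mm; the calibration is good to about 2 mm. A picture is of the moment at which its call begins: read the wrist's pose just before it. camera_info takes no time and is no camera call.
- r.hand_in(): hands the job in, once; it reports no verdict.
The state is a dict: "t": time; "joints": joint angles; "joint_velocities": joint speeds; "tau": joint torques, N m; "position": TCP position; "eef_rot": TCP orientation; "wrist_force": force on the tool from outside, world axes, zero at the start; "ft_torque": the same for the moment, N m; "opening": finger opening in mm.
Only numpy, scipy, OpenCV 4.12 (cv2) and the standard library are available. Lean on these libraries where they do the work, as an engineer would, in place of code of your own. Each camera call takes 0.05 s, during which the arm holds its last target. There are 200 camera calls.

### The job

First lock the steel carrier in its clamping bed: lay the wooden wedge in the slot beside it, thin end first, and tap it along until the carrier is driven fully against its far stop and stays there. Then press the plunger so that the worn thin puck rises out of its nest, and put that puck in the dark steel tray. Finally seat every new puck lying on the bench flat and fully home in a nest, one per nest, one of them in the nest the worn puck came from; leave the claw tine, brass tee and socket extension where they lie.

Things in the scene. Friction and masses are not known exactly. Their poses are not given: they have to be found in the camera images.
- bed: (All sizes in mm.) Fixed grey clamping bed; base plate top 16 above the bench, x -100 to +52, y -225 to +150. Origin on the bench under the middle nest of the unlocked carrier; z up, y along the row of nests to the plunger, x from the wedge slot across the carrier to the far stop rail (top 40). The steel carrier (100 by 204, top 44 above the bench) slides in it along x.
- slot_mouth (a point): Middle of the slot's wide mouth, on its floor (the base plate, 16 above the bench), at bed x, y (-68, -95). The slot runs in the bed's +y to y = -10, narrowing 1 in 6 like the wedge, between a fixed wall (x -98 to -78, top 44) and a sloping pad on the carrier (top 44). The floor goes on outside the mouth to y = -225.
- wedge_home (a point): Where the wedge's rib centre ends, about, when driven tight: bed x, y (-68, -70), 55 above the bench. With the rib centre at (-66, -137) the wedge lies loose in the mouth with 2.5 to spare each side; it meets both sides at about y = -106 and must then be driven some 36 further.
- carrier (a joint): Carrier position along the bed's x, in m: 0 unlocked (a light spring, 1.5 to 2.4 N, holds it towards the wedge wall), 0.006 against the far stop. Driving the wedge home moves it; about 15 N along the wedge is ample. The wedge does not slip back by itself.
- wedge_rib (a point): Loose wooden wedge, 150 g, 120 long, 30 high, 11 thick at the thin end, 31 at the thick, lying on its underside, with a grip rib on top (60 long, 12 wide, 18 high). Point: rib centre, 39 above the underside, half-way along. x to the thin end, z up; flat side at y = +10 goes against the wall, sloping side at -y (-21 at the thick end). In the slot its x lies along the bed's y.
- plunger_top (a point): Top of the round ejector plunger (diameter 32), 68 above the bench when up, on the carrier beyond nest2 at about bed x, y (0, 128). A link inside the carrier turns its stroke down into an equal rise of the lifter disc in nest2.
- plunger (a joint): Plunger stroke in m: 0 up, 0.012 fully down. It takes about 4 to 6 N and stays where it is left. At 0.012 the lifter disc (diameter 31) stands 12 above the floor of nest2 and a puck there is raised by 12. Pressing a puck down in nest2 (4 to 6 N) pushes the lifter down and the plunger up again.
- nest0 (a point): Centre of the floor of the first (farthest from the plunger) nest, moves with the carrier. The nest is a round hole of diameter 51, 14 deep, with a 2 mm chamfer; its floor is 30 above the bench, its rim (carrier top) 44. A seated new puck stands 11 proud.
- nest1 (a point): Centre of the floor of the middle nest, moves with the carrier. The nest is a round hole of diameter 51, 14 deep, with a 2 mm chamfer; its floor is 30 above the bench, its rim (carrier top) 44. A seated new puck stands 11 proud.
- nest2 (a point): Centre of the floor of the third (next to the plunger) nest, moves with the carrier. The nest is a round hole of diameter 51, 14 deep, with a 2 mm chamfer; its floor is 30 above the bench, its rim (carrier top) 44. A seated new puck stands 11 proud. It holds the worn puck at the start and has the lifter disc in its floor.
- worn_center (a point): The worn white PTFE puck, diameter 48, worn to 12 thick, about 50 g, sunk in nest2 with its top 2 below the rim until the lifter raises it to 10 proud. Point at its centre, 6 above its underside.
- puck0_center (a point): New white PTFE bearing puck, a plain disc of diameter 48 and thickness 25, about 100 g, lying flat on the bench when it is there at all (two or three new ones are). Point at its centre, half-way up (12.5 above its underside).
- puck1_center (a point): New white PTFE bearing puck, a plain disc of diameter 48 and thickness 25, about 100 g, lying flat on the bench when it is there at all (two or three new ones are). Point at its centre, half-way up (12.5 above its underside).
- puck2_center (a point): New white PTFE bearing puck, a plain disc of diameter 48 and thickness 25, about 100 g, lying flat on the bench when it is there at all (two or three new ones are). Point at its centre, half-way up (12.5 above its underside).
- tray: Fixed dark steel open tray, 150 by 150 outside, 32 high, walls and floor 4 thick; origin under its middle, on the bench; its sides lie along its x and y.
- tine: Bystander: rusted claw tine, about 200 long and 32 high, lying along its x; origin on its underside near the middle.
- tee: Bystander: brass hydraulic tee, about 72 by 52, 23 high; origin on its underside.
- extension: Bystander: chrome socket extension, 150 long along its x, 20 high; origin on its underside.
Not all that is in view belongs to the job. What is shaped like the part that bears puck0_center but orange or red is not meant.

How it is judged (in metres and radians):
On the way, in this order (a step that is already met when the one before it is completed fails the run):
1. the wedge has driven the carrier against its far stop and holds it there, untouched by the fingers (value of joint carrier above 0.005 m and horizontal distance between wedge_rib and wedge_home below 0.02 m and contact force between the fingers and wedge below 0.1 N), for 0.3 s.
2. the plunger has raised the worn puck (z of worn_center in the frame of nest2 above 0.014 m and value of joint plunger above 0.008 m), for 0.1 s.
3. the worn puck lies in the tray (x of worn_center in the frame of tray between -0.06 and 0.06 m and y of worn_center in the frame of tray between -0.06 and 0.06 m and z of worn_center in the frame of tray below 0.03 m and linear speed of worn below 0.05 m/s), for 0.2 s.
At the end, for the whole second after the job is handed in: Wedge rib within 20 mm of home, carrier within 1 mm of its far stop; worn puck in the tray; every new puck flat (0.08 rad) in a nest, within 4 mm of its axis and about 2 mm of its floor, one of them in nest2; all at rest (value of joint carrier above 0.005 m and horizontal distance between wedge_rib and wedge_home below 0.02 m and x of worn_center in the frame of tray between -0.06 and 0.06 m and y of worn_center in the frame of tray between -0.06 and 0.06 m and z of worn_center in the frame of tray below 0.03 m and ((horizontal distance between puck0_center and nest0 below 0.004 m and z of puck0_center in the frame of nest0 below 0.0147 m and angle between puck0_center's own z axis and vertical below 0.08 rad) or (horizontal distance between puck0_center and nest1 below 0.004 m and z of puck0_center in the frame of nest1 below 0.0147 m and angle between puck0_center's own z axis and vertical below 0.08 rad) or (horizontal distance between puck0_center and nest2 below 0.004 m and z of puck0_center in the frame of nest2 below 0.0147 m and angle between puck0_center's own z axis and vertical below 0.08 rad)) and ((horizontal distance between puck1_center and nest0 below 0.004 m and z of puck1_center in the frame of nest0 below 0.0147 m and angle between puck1_center's own z axis and vertical below 0.08 rad) or (horizontal distance between puck1_center and nest1 below 0.004 m and z of puck1_center in the frame of nest1 below 0.0147 m and angle between puck1_center's own z axis and vertical below 0.08 rad) or (horizontal distance between puck1_center and nest2 below 0.004 m and z of puck1_center in the frame of nest2 below 0.0147 m and angle between puck1_center's own z axis and vertical below 0.08 rad)) and ((horizontal distance between puck2_center and nest0 below 0.004 m and z of puck2_center in the frame of nest0 below 0.0147 m and angle between puck2_center's own z axis and vertical below 0.08 rad) or (horizontal distance between puck2_center and nest1 below 0.004 m and z of puck2_center in the frame of nest1 below 0.0147 m and angle between puck2_center's own z axis and vertical below 0.08 rad) or (horizontal distance between puck2_center and nest2 below 0.004 m and z of puck2_center in the frame of nest2 below 0.0147 m and angle between puck2_center's own z axis and vertical below 0.08 rad)) and ((horizontal distance between puck0_center and nest2 below 0.004 m and z of puck0_center in the frame of nest2 below 0.0147 m and angle between puck0_center's own z axis and vertical below 0.08 rad) or (horizontal distance between puck1_center and nest2 below 0.004 m and z of puck1_center in the frame of nest2 below 0.0147 m and angle between puck1_center's own z axis and vertical below 0.08 rad) or (horizontal distance between puck2_center and nest2 below 0.004 m and z of puck2_center in the frame of nest2 below 0.0147 m and angle between puck2_center's own z axis and vertical below 0.08 rad)) and linear speed of each of puck0, puck1, puck2, worn, wedge below 0.02 m/s); the robot touches nothing.
It fails at once if the claw tine is moved more than 3 cm (distance of tine from where it was at the start of the episode above 0.03 m).
It fails at once if the brass tee is moved more than 3 cm (distance of tee from where it was at the start of the episode above 0.03 m).
It fails at once if the socket extension is moved more than 3 cm (distance of extension from where it was at the start of the episode above 0.03 m).
Of puck0, puck1, puck2 only 2 to 3 are there at a start; the rules pass over those that are not, and their reading is None.
At some moment in a run one of puck0, puck1, puck2 may be knocked a few centimetres aside while the robot is not near it.
It also fails if it takes over 208 s, if anything falls off the work surface, if the arm or the gripper's body presses on something with over 40 N, if the wrist force passes 120 N, or if a joint passes its speed limit or range.

## Working session

There is one attempt and no reset: what is moved stays moved. The work goes in short steps, Python scripts to look and compute and a shell command to move; the robot and the scene stay as the last step left them, time stands still between calls to the robot, and variables do not carry over. Pictures are saved under pics/ and viewed, about 12 in all and at most 16, crops included, and the job is handed in when it is done.

```bash
mkdir -p pics; ls
python3 - <<'E'
from workcell import telemetry, grab_frame, camera_info, r
import cv2,numpy as np
for n in ["scene","top","wrist"]:
    im=grab_frame(n); cv2.imwrite(f"pics/{n}0.png",im); print(n,camera_info(n))
s=telemetry.sense(); print(s)
E
```

```text
pics
scene {'camera_matrix': array([[406.96189984,   0.        , 251.35738626],
       [  0.        , 406.96189984, 188.06067912],
       [  0.        ,   0.        ,   1.        ]]), 'dist_coeffs': array([-0.06365211,  0.        ,  0.        ,  0.        ,  0.        ]), 'rvec': array([ 2.16739794,  1.41659317, -0.47491758]), 'tvec': array([-179.86210625, -404.10273045, 1441.06928927])}
top {'camera_matrix': array([[388.68716218,   0.        , 258.03914211],
       [  0.        , 388.68716218, 192.81922329],
       [  0.        ,   0.        ,   1.        ]]), 'dist_coeffs': array([0.00214094, 0.        , 0.        , 0.        , 0.        ]), 'rvec': array([ 2.13472582, -2.17030311,  0.08368073]), 'tvec': array([-28.02538156, 597.43203608, 967.16002267])}
wrist {'camera_matrix': array([[317.33029548,   0.        , 258.58621833],
       [  0.        , 317.33029548, 191.88518412],
       [  0.        ,   0.        ,   1.        ]]), 'dist_coeffs': array([-0.07133884,  0.        ,  0.        ,  0.        ,  0.        ]), 'hand_eye': array([[ 9.99999125e-01, -1.16979242e-03, -6.17141714
[... 380 characters left out ...]
e-04,
        6.10272562e+01, -2.66947362e+00]), 'joint_velocities': array([-0.04598156, -0.15204644,  0.00875567, -0.02858118, -0.00697756,
        0.05875985]), 'tau': array([ 2.43628283e-04, -9.51151872e+01, -4.30457211e+01, -8.26709129e-05,
        8.13322345e-03,  2.69473719e-05]), 'position': array([ 196.24544028, -619.41107726,  303.40751427]), 'eef_rot': array([[ 3.01978233e-01, -9.53314787e-01, -2.52316993e-04],
       [-9.53314335e-01, -3.01978335e-01,  9.28843840e-04],
       [-9.61674833e-04, -3.99532145e-05, -9.99999537e-01]]), 'wrist_force': array([-1.00033692,  0.43245444, -0.14201498]), 'ft_torque': array([ 0.03057248, -0.04396497, -0.01758038]), 'opening': 85.61245752939541}
```

Run:
```python
import cv2
im=cv2.imread("pics/top0.png"); cv2.imwrite("pics/top0b.png",cv2.resize(im,(800,600),interpolation=cv2.INTER_CUBIC))
```

```text
(no output)
```

View pics/top0b.png

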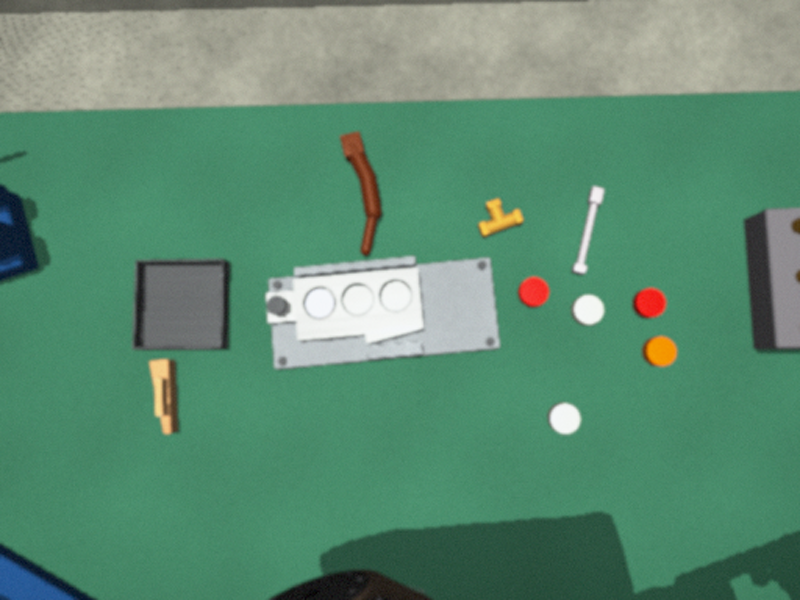

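View pics/scene0.png

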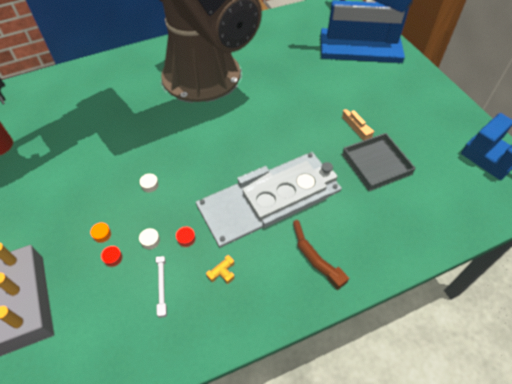

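```bash
cat > h.py <<'E'
from workcell import telemetry, grab_frame, camera_info, r
import cv2, numpy as np
def cam(n):
    c=camera_info(n); K=c["camera_matrix"]; D=c["dist_coeffs"]
    if n=="wrist":
        s=telemetry.sense(); H=c["hand_eye"]; R=s["eef_rot"]
        return K,D,R@H[:3,:3],R@H[:3,3]+s["position"]   # cam->world
    R=cv2.Rodrigues(c["rvec"])[0]; return K,D,R.T,-R.T@c["tvec"]
def shot(n,f=None):
    c=cam(n); im=grab_frame(n)
    if f: cv2.imwrite("pics/"+f,im)
    return c,im
def ray(c,px,z):
    K,D,R,o=c; px=np.array(px,float).reshape(-1,1,2)
    u=cv2.undistortPoints(px,K,D).reshape(-1,2)
    d=np.c_[u,np.ones(len(u))]@R.T
    return o+d*((z-o[2])/d[:,2])[:,None]
def proj(c,P):
    K,D,R,o=c; Pc=(np.atleast_2d(P)-o)@R
    return cv2.projectPoints(Pc,np.zeros(3),np.zeros(3),K,D)[0].reshape(-1,2)
def go(p,yaw):
    """shift in tool axes (mm) for TCP to p, and turn about tool z (deg) so tool x has world yaw (mod 180)"""
    s=telemetry.sense(); R=s["eef_rot"]; d=R.T@(np.array(p)-s["position"])
    cur=np.degrees(np.arctan2(R[1,0],R[0,0])); t=(yaw-cur+90)%180-90
    print("pos",s["position"].round(1),"yaw",cur.round(1),"t",round(s["t"],2),"open",s["opening"].round(1),"F",s["wrist_force"].round(1))
    print("shift",d.round(1),"turn z",round(-t,1),"tilt",np.degrees(R[:2,2]).round(2),"j6",s["joints"][5].round(1))
E
python3 - <<'E'
from h import *
c=cam("top"); s=1/1.5625
f=lambda l,z:print(ray(c,np.array(l)*s,z)[:,:2].round(1).tolist())
f([[268,278],[276,368],[498,347],[490,260]],16)   # bed corners
f([[319,303],[357,299],[396,295]],44)
f([[278,306]],68)
f([[588,309],[565,418],[534,291]],25)
f([[163,360],[173,432],[167,393]],30)
f([[138,262],[228,262],[136,348],[228,348]],32)
E
```

```text
[[642.2, 190.2], [491.0, 175.5], [519.9, -192.7], [665.4, -183.9]]
[[595.2, 99.0], [600.6, 36.9], [606.0, -26.7]]
[[589.0, 160.6]]
[[579.4, -340.2], [404.1, -295.3], [610.7, -253.5]]
[[506.9, 359.7], [389.9, 340.0], [452.9, 351.6]]
[[671.1, 405.8], [668.1, 253.6], [527.3, 404.5], [524.8, 251.3]]
```

```bash
python3 -m handwheel '[[85,[-3,-61.8,0],[0,0,-5.5]],[85,[-3,-61.8,0],[0,0,-5.5]],[85,[-3,-61.8,0],[0,0,-5.5]],[85,[-3,-61.8,0],[0,0,-5.5]],[85,[-3,-61.8,0],[0,0,-5.5]],[85,[-3,-61.8,0],[0,0,-5.5]],[85,[-3,-61.8,0],[0,0,-5.5]],[85,[-3,-61.8,0],[0,0,-5.5]],[85,[-3,-61.8,0],[0,0,-5.5]],[85,[-3,-61.8,0],[0,0,-5.5]],[85,[-3,-61.8,0],[0,0,-5.5]],[85,[-3,-61.8,0],[0,0,-5.5]],[85,[-3,-61.8,0],[0,0,-5.5]],[85,[0,0,0],[0,0,0]],[85,[0,0,0],[0,0,0]]]'
python3 - <<'E'
from h import *
c,im=shot("wrist","bed1.png"); go([600,37,300],0)
cv2.imwrite("pics/bed1b.png",cv2.resize(im,(800,600),interpolation=cv2.INTER_CUBIC))
E
```

```text
t: 2.02
position: [641.1, -2.9, 299.7]
eef_rot: [[1.0, 0.023, -0.002], [0.023, -1.0, 0.002], [-0.002, -0.002, -1.0]]
wrist_force: [0.7, 0.2, -0.1]
opening: 84.9Traceback (most recent call last):
  File "<stdin>", line 2, in <module>
  File "h.py", line 25, in go
    print("pos",s["position"].round(1),"yaw",cur.round(1),"t",round(s["t"],2),"open",s["opening"].round(1),"F",s["wrist_force"].round(1))
                                                                                     ^^^^^^^^^^^^^^^^^^
AttributeError: 'float' object has no attribute 'round'
```

```bash
sed -i 's/s\["opening"\].round(1)/round(s["opening"],1)/' h.py
python3 - <<'E'
from h import *
im=cv2.imread("pics/bed1.png"); go([600,37,300],0)
cv2.imwrite("pics/bed1b.png",cv2.resize(im,(800,600),interpolation=cv2.INTER_CUBIC))
E
```

```text
pos [641.1  -3.1 299.7] yaw 1.3 t 2.08 open 85.2 F [-1.   0.2 -0.2]
shift [-40.1 -41.   -0.1] turn z 1.3 tilt [-0.14  0.11] j6 -4.4
```

View pics/bed1b.png

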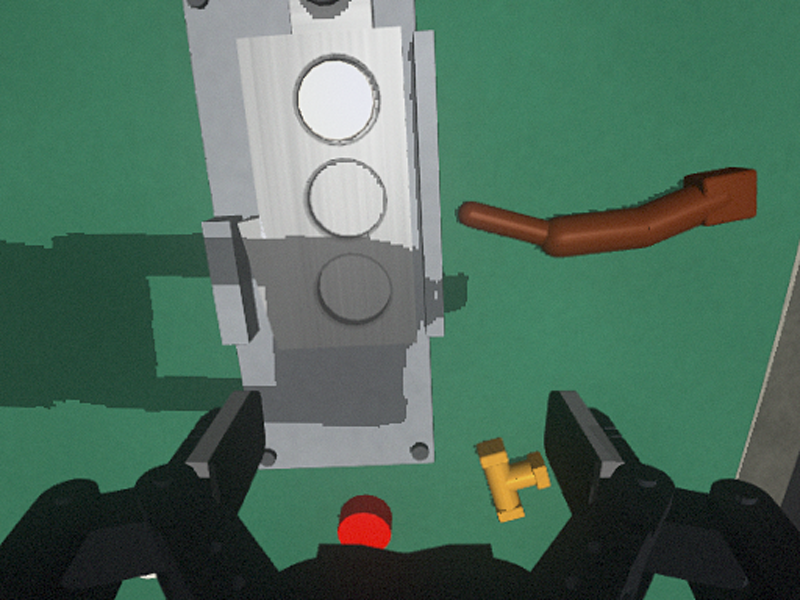

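Run:
```python
from h import *
c=cam("wrist"); s=1/1.5625
N=ray(c,np.array([[338,99],[346,199],[355,288.5]])*s,43); print(N.round(1))
S=ray(c,np.array([[243,463],[434,461],[185,4]])*s,16); print(S.round(1))
W=ray(c,np.array([[205,223],[230,221],[258,335],[232,344]])*s,44); print(W.round(1))
d=N[0]-N[2]; print(np.degrees(np.arctan2(-d[0],d[1])),np.linalg.norm(d))
```

```text
[[595.4 101.2  43. ]
 [599.8  39.5  43. ]
 [605.3 -21.4  43. ]]
[[ 504.9 -187.    16. ]
 [ 667.7 -179.9   16. ]
 [ 491.7  162.5   16. ]]
[[505.2  22.4  44. ]
 [522.3  24.   44. ]
 [535.7 -57.1  44. ]
 [516.3 -64.6  44. ]]
4.598710155812625 123.00724196451156
```

```bash
python3 -m handwheel '[[85,[-12,-60,0],[0,0,-5.4]],[85,[-12,-60,0],[0,0,-5.4]],[85,[-12,-60,0],[0,0,-5.4]],[85,[-12,-60,0],[0,0,-5.4]],[85,[-12,-60,0],[0,0,-5.4]],[85,[-12,-60,0],[0,0,-5.4]],[85,[-12,-30,0],[0,0,-5.4]],[85,[0,0,10],[0,0,-10.5]],[85,[0,0,10],[0,0,-10.5]],[85,[0,0,10],[0,0,-10.5]],[85,[0,0,10],[0,0,-10.5]],[85,[0,0,10],[0,0,-10.5]],[85,[0,0,10],[0,0,-8]],[85,[0,0,0],[0,0,0]],[85,[0,0,0],[0,0,0]]]'
python3 - <<'E'
from h import *
c,im=shot("wrist","w1.png"); go([453,351,200],99.6)
cv2.imwrite("pics/w1b.png",cv2.resize(im,(800,600),interpolation=cv2.INTER_CUBIC))
E
```

```text
t: 3.95
position: [460.7, 332.2, 239.0]
eef_rot: [[-0.18, 0.984, 0.001], [0.984, 0.18, 0.001], [0.001, 0.001, -1.0]]
wrist_force: [0.2, 0.5, 0.8]
opening: 85.1
pos [460.6 332.3 239. ] yaw 100.4 t 4.0 open 85.0 F [-0.5 -0.1 -0. ]
shift [19.7 -4.2 39. ] turn z 0.8 tilt [0.07 0.08] j6 -67.7
```

View pics/w1b.png

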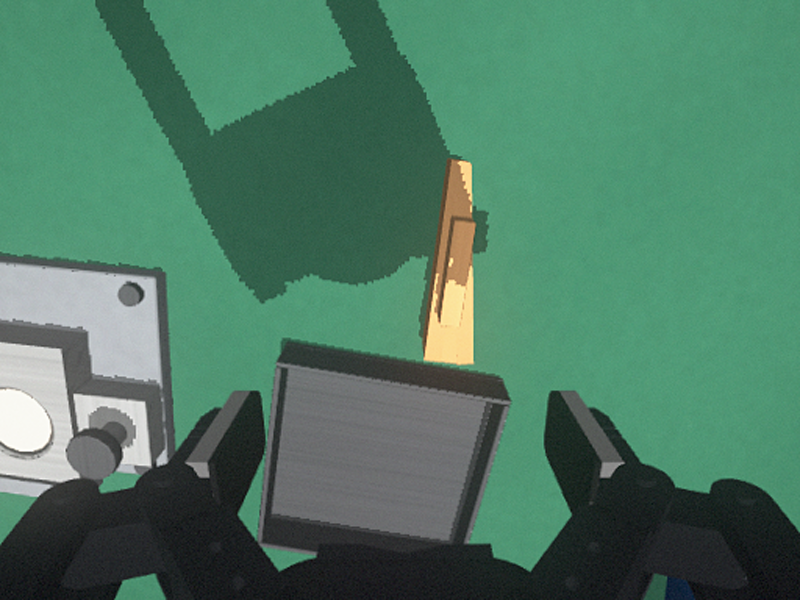

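Run:
```python
from h import *
c=cam("wrist"); s=1/1.5625
P=ray(c,np.array([[453,219],[475,221],[461,324],[440,323]])*s,48); print(P.round(1)); m=P.mean(0); print(m)
d=(P[0]+P[1]-P[2]-P[3])/2; a=np.degrees(np.arctan2(d[1],d[0])); print("axis",a%360,np.linalg.norm(d), np.linalg.norm(P[0]-P[1]))
go([m[0],m[1],130],a-90)
```

```text
[[416.1 351.5  48. ]
 [415.  363.1  48. ]
 [473.1 368.2  48. ]
 [474.7 356.4  48. ]]
[444.70657239 359.81927834  48.        ]
axis 184.93810479906733 58.609673286465586 11.728894451132073
pos [460.6 332.3 239. ] yaw 100.4 t 4.0 open 85.0 F [-0.5 -0.1 -0. ]
shift [ 29.8 -10.8 109. ] turn z 5.5 tilt [0.07 0.08] j6 -67.7
```

```bash
python3 -m handwheel '[[60,[15,-5,30],[0,0,2.7]],[40,[15,-6,40],[0,0,2.8]],[40,[0,0,40],[0,0,0]],[40,[0,0,0],[0,0,0]],[40,[0,0,0],[0,0,0]]]'
python3 - <<'E'
from h import *
c,im=shot("wrist","w2.png"); go([444.7,359.8,107],94.9)
cv2.imwrite("pics/w2b.png",cv2.resize(im,(800,600),interpolation=cv2.INTER_CUBIC))
E
```

```text
t: 4.62
position: [448.0, 362.0, 130.6]
eef_rot: [[-0.071, 0.997, 0.007], [0.997, 0.071, 0.005], [0.005, 0.007, -1.0]]
wrist_force: [0.5, -0.8, 0.3]
opening: 39.9
pos [448.  361.9 130.7] yaw 94.0 t 4.67 open 40.2 F [-0.5 -0.2  0.6]
shift [-2.  -3.6 23.7] turn z -0.9 tilt [0.4  0.31] j6 -58.1
```

View pics/w2b.png

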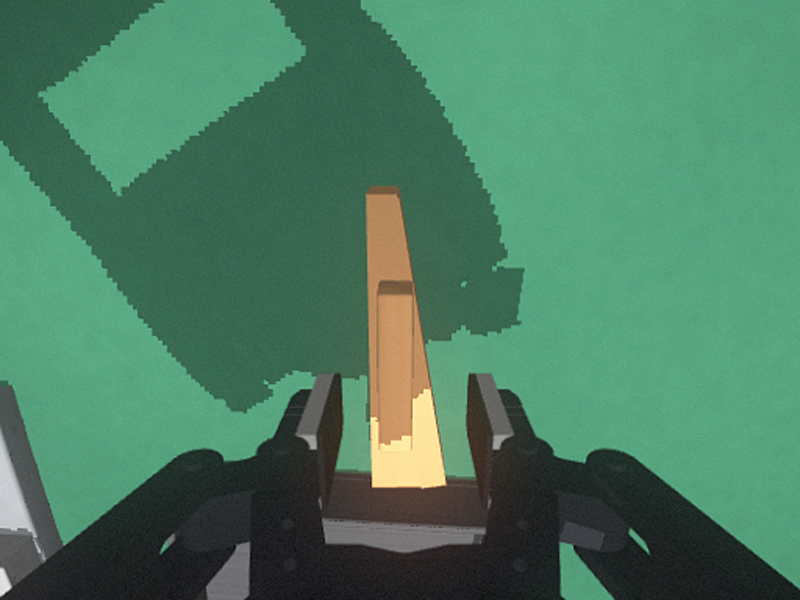

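Run:
```python
from h import *
c=cam("wrist"); s=1/1.5625
P=ray(c,np.array([[378,290],[412,290],[411,450],[379,450]])*s,48); print(P.round(1)); m=P.mean(0)
d=(P[0]+P[1]-P[2]-P[3])/2; a=np.degrees(np.arctan2(d[1],d[0])); print(a%360,np.linalg.norm(d))
go([m[0],m[1],107],a-90)
```

```text
[[414.9 352.2  48. ]
 [414.2 363.2  48. ]
 [474.8 367.3  48. ]
 [475.6 355.7  48. ]]
183.6184132213644 60.76183922702515
pos [448.  361.9 130.7] yaw 94.0 t 4.67 open 40.2 F [-0.5 -0.2  0.6]
shift [-2.2 -3.5 23.7] turn z 0.4 tilt [0.4  0.31] j6 -58.1
```

```bash
python3 -m handwheel '[[40,[-2,-3.5,12],[0.4,-0.3,0.4]],[40,[0,0,12],[0,0,0]],[40,[0,0,0],[0,0,0]],[0,[0,0,0],[0,0,0]],[0,[0,0,0],[0,0,0]],[0,[0,0,0],[0,0,0]],[0,[0,0,0],[0,0,0]],[0,[0,0,0],[0,0,0]]]';  python3 -m handwheel '[[0,[0,0,-40],[0,0,0]],[0,[0,0,-40],[0,0,0]],[0,[0,0,0],[0,0,0]]]'
python3 - <<'E'
from h import *
c=cam("top"); 
th=np.radians(4.75); B=lambda x,y:np.array([600.2,38.5])+[x*np.cos(th)-y*np.sin(th),x*np.sin(th)+y*np.cos(th)]
for q in [(-66,-160),(-66,-137),(-68,-70)]: print(B(*q))
go([*B(-66,-160),187],4.75)
E
```

```text
t: 5.68
position: [445.8, 360.1, 108.0]
eef_rot: [[-0.062, 0.998, 0.003], [0.998, 0.062, 0.002], [0.001, 0.003, -1.0]]
wrist_force: [0.1, 0.3, -1.7]
opening: 10.1
t: 6.05
position: [445.3, 359.8, 189.5]
eef_rot: [[-0.062, 0.998, 0.002], [0.998, 0.062, 0.001], [0.001, 0.002, -1.0]]
wrist_force: [0.4, -0.4, -2.0]
opening: 10.7
[ 547.67599004 -126.4158221 ]
[ 545.77140126 -103.49481554]
[538.23012036 -36.89054329]
pos [445.3 359.8 189.5] yaw 93.6 t 6.05 open 10.7 F [ 0.4 -0.4 -2. ]
shift [-491.6   72.     2.3] turn z 88.8 tilt [0.12 0.05] j6 -57.6
```

```bash
python3 -m handwheel '[[0,[-55,8,-15],[0,0,0]],[0,[-60,8,-10],[0,0,0]],[0,[-60,8,0],[0,0,0]],[0,[-60,8,0],[0,0,0]],[0,[-60,8,0],[0,0,0]],[0,[-60,8,0],[0,0,0]],[0,[-60,8,0],[0,0,0]],[0,[-60,8,0],[0,0,0]],[0,[-40,8,0],[0,0,0]],[0,[0,0,0],[0,0,10]],[0,[0,0,0],[0,0,10]],[0,[0,0,0],[0,0,10]],[0,[0,0,0],[0,0,10]],[0,[0,0,0],[0,0,10]],[0,[0,0,0],[0,0,10]],[0,[0,0,0],[0,0,10]],[0,[0,0,0],[0,0,10]],[0,[0,0,0],[0,0,8.5]],[0,[0,0,0],[0,0,0]]]'
python3 - <<'E'
from h import *
go([547.7,-126.4,187],4.75)
c,im=shot("wrist","s1.png")
cv2.imwrite("pics/s1b.png",cv2.resize(im,(800,600),interpolation=cv2.INTER_CUBIC))
E
```

```text
t: 8.43
position: [546.6, -165.6, 197.4]
eef_rot: [[0.999, 0.04, -0.013], [0.04, -0.999, 0.006], [-0.013, -0.006, -1.0]]
wrist_force: [-0.0, -0.9, -1.7]
opening: 10.1
pos [ 546.6 -165.6  197.4] yaw 2.3 t 8.43 open 10.1 F [-0.  -0.9 -1.7]
shift [  2.8 -39.   10.6] turn z -2.5 tilt [-0.75  0.33] j6 -22.3
```

View pics/s1b.png

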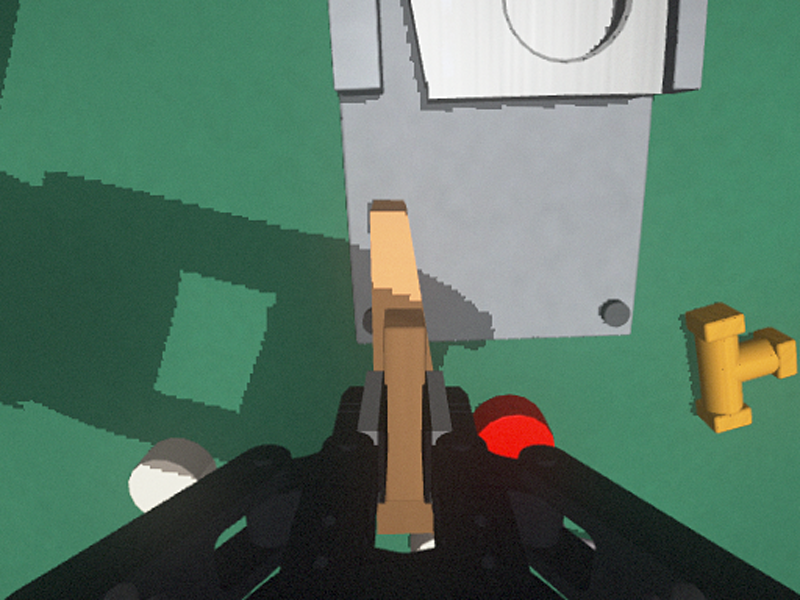

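Run:
```python
from h import *
c=cam("wrist"); s=1/1.5625
print(ray(c,np.array([[333,91],[380,91],[428,100],[664,92]])*s,44).round(1))
Q=ray(c,np.array([[358,342],[631,333],[346,112]])*s,16); print(Q.round(1))
d=Q[1]-Q[0];print("yaw",np.degrees(np.arctan2(d[1],d[0])),np.linalg.norm(d)); d=Q[2]-Q[0];print(np.degrees(np.arctan2(-d[0],d[1])))
P=ray(c,np.array([[371,209],[405,209],[371,300]])*s,119.4);print(P.round(1)); d=P[2]-P[0]; print("flat",np.degrees(np.arctan2(d[0],-d[1])))
print(ray(c,np.array([[384,325],[425,325],[433,500],[376,500]])*s,137.4).round(1))
```

```text
[[508.5 -66.   44. ]
 [528.5 -65.3  44. ]
 [549.  -68.1  44. ]
 [650.2 -59.1  44. ]]
[[ 518.2 -191.9   16. ]
 [ 668.2 -180.    16. ]
 [ 510.6  -72.8   16. ]]
yaw 4.554774406122238 150.44635517194658
3.6422728594172877
[[ 531.5 -105.8  119.4]
 [ 541.6 -105.4  119.4]
 [ 532.1 -134.4  119.4]]
flat 1.2512264020825148
[[ 537.2 -135.8  137.4]
 [ 548.7 -135.3  137.4]
 [ 554.6 -195.2  137.4]
 [ 536.3 -196.2  137.4]]
```

```bash
python3 -m handwheel '[[0,[1,-19,30],[-0.3,0.7,-2.4]],[0,[0,-19,25],[0,0,0]],[0,[0,0,0],[0,0,0]],[0,[0,0,0],[0,0,0]]]'
python3 - <<'E'
from h import *
go([547.7,-126.4,125],4.65)
c,im=shot("wrist","s2.png")
P=None
cv2.imwrite("pics/s2b.png",cv2.resize(im,(800,600),interpolation=cv2.INTER_CUBIC))
E
```

```text
t: 8.98
position: [545.0, -127.3, 141.1]
eef_rot: [[0.995, 0.098, 0.001], [0.098, -0.995, 0.001], [0.001, -0.001, -1.0]]
wrist_force: [0.9, 0.3, -1.6]
opening: 10.6
pos [ 545.  -127.3  141.1] yaw 5.6 t 8.97 open 10.6 F [ 0.9  0.3 -1.6]
shift [ 2.7 -0.6 16.1] turn z 1.0 tilt [0.03 0.05] j6 -22.0
```

View pics/s2b.png

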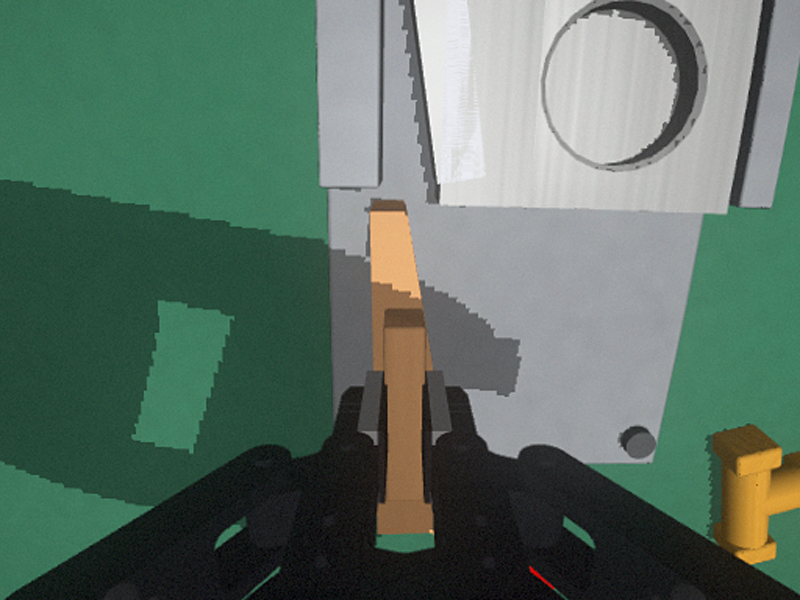

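```bash
python3 - <<'E'
from h import *
c=cam("wrist"); s=1/1.5625
print(ray(c,np.array([[380,187],[440,204]])*s,44).round(1), ray(c,np.array([[371,209],[405,209]])*s,63).round(1))
E
python3 -m handwheel '[[0,[2.7,0,8],[0,0,1]],[0,[0,0,7],[0,0,0]],[0,[0,0,0],[0,0,0]],[0,[0,0,0],[0,0,0]]]'
python3 - <<'E'
from h import *
go([545.8,-103.5,125],4.65)
E
```

```text
[[529.1 -63.8  44. ]
 [549.6 -67.4  44. ]] [[527.7 -68.7  63. ]
 [537.8 -67.8  63. ]]
t: 9.52
position: [548.8, -128.5, 126.4]
eef_rot: [[0.997, 0.079, 0.003], [0.079, -0.997, 0.0], [0.003, 0.0, -1.0]]
wrist_force: [-1.0, -0.1, -0.3]
opening: 10.3
pos [ 548.8 -128.5  126.4] yaw 4.5 t 9.53 open 10.3 F [-1.  -0.1 -0.3]
shift [ -1.  -25.2   1.4] turn z -0.1 tilt [0.17 0.  ] j6 -20.9
```

```bash
python3 -m handwheel '[[0,[-0.3,-8,1],[0,0,0]],[0,[-0.3,-8,0.3],[0,0,0]],[0,[-0.3,-8,0],[0,0,0]],[0,[0,0,0],[0,0,0]],[0,[0,0,0],[0,0,0]]]'
python3 - <<'E'
from h import *
go([538.2,-36.9,125],4.65)
c,im=shot("wrist","s3.png")
cv2.imwrite("pics/s3b.png",cv2.resize(im,(800,600),interpolation=cv2.INTER_CUBIC)[0:400])
E
```

```text
t: 10.15
position: [545.8, -102.4, 125.4]
eef_rot: [[0.997, 0.08, 0.003], [0.08, -0.997, -0.0], [0.003, 0.0, -1.0]]
wrist_force: [0.3, 0.3, -2.3]
opening: 10.4
pos [ 545.8 -102.4  125.4] yaw 4.6 t 10.15 open 10.4 F [ 0.3  0.3 -2.3]
shift [ -2.4 -65.9   0.4] turn z -0.1 tilt [ 0.19 -0.  ] j6 -18.4
```

View pics/s3b.png

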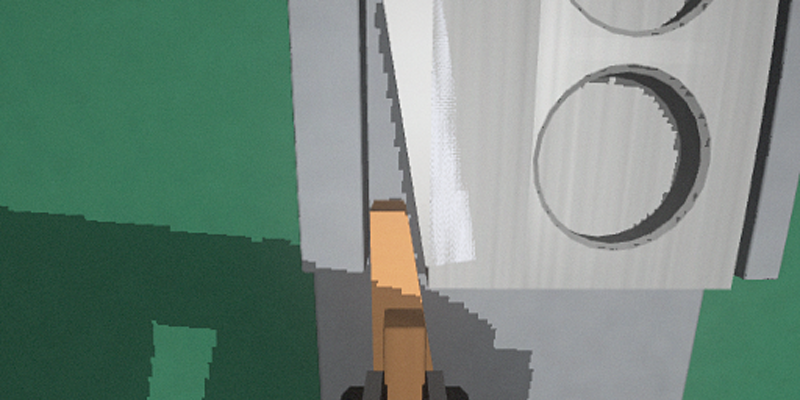

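```bash
python3 -m handwheel '[[0,[-0.3,-7,0],[0,0,0]],[0,[-0.3,-7,0],[0,0,0]],[0,[-0.3,-7,0],[0,0,0]],[0,[-0.3,-7,0],[0,0,0]],[0,[-0.3,-5,0],[0,0,0]],[0,[0,0,0],[0,0,0]]]'; python3 -m handwheel '[[0,[0,-5,0],[0,0,0]],[0,[0,-5,0],[0,0,0]],[0,[0,0,0],[0,0,0]]]';python3 - <<'E'
from h import *
go([538.2,-36.9,125],4.65)
E
```

```text
t: 10.95
position: [541.1, -67.5, 125.3]
eef_rot: [[0.997, 0.08, 0.003], [0.08, -0.997, -0.0], [0.003, 0.0, -1.0]]
wrist_force: [-0.2, 0.0, -2.1]
opening: 10.2
t: 11.32
position: [540.3, -57.0, 125.3]
eef_rot: [[0.997, 0.079, 0.003], [0.079, -0.997, -0.0], [0.003, 0.0, -1.0]]
wrist_force: [-0.4, 0.3, -2.7]
opening: 10.0
pos [540.3 -57.  125.3] yaw 4.5 t 11.32 open 10.0 F [-0.4  0.3 -2.7]
shift [ -0.5 -20.2   0.3] turn z -0.1 tilt [ 0.16 -0.  ] j6 -13.8
```

```bash
python3 -m handwheel '[[0,[-0.1,-5,0],[0,0,0]],[0,[-0.1,-5,0],[0,0,0]],[0,[0,0,0],[0,0,0]]]'; python3 -m handwheel '[[0,[-0.1,-4,0],[0,0,0]],[0,[-0.1,-3,0],[0,0,0]],[0,[0,0,0],[0,0,0]]]';python3 -m handwheel '[[0,[0,-2,0],[0,0,0]],[0,[0,-2,0],[0,0,0]]]'
python3 - <<'E'
from h import *
go([538.2,-36.9,125],4.65)
c,im=shot("wrist","s4.png")
cv2.imwrite("pics/s4b.png",cv2.resize(im,(800,600),interpolation=cv2.INTER_CUBIC))
E
```

```text
t: 11.7
position: [539.4, -46.5, 125.4]
eef_rot: [[0.997, 0.079, 0.003], [0.079, -0.997, -0.0], [0.003, 0.0, -1.0]]
wrist_force: [0.0, 0.6, -2.7]
opening: 10.3
t: 12.08
position: [538.7, -39.2, 125.4]
eef_rot: [[0.997, 0.079, 0.004], [0.079, -0.997, -0.0], [0.004, 0.001, -1.0]]
wrist_force: [-0.7, -1.6, -2.5]
opening: 10.0
t: 12.32
position: [538.4, -35.5, 125.4]
eef_rot: [[0.997, 0.079, 0.003], [0.079, -0.997, -0.001], [0.003, 0.001, -1.0]]
wrist_force: [-2.4, -13.4, -0.6]
opening: 10.3
pos [538.4 -35.5 125.4] yaw 4.6 t 12.32 open 10.3 F [ -2.4 -13.4  -0.6]
shift [-0.3  1.4  0.4] turn z -0.1 tilt [ 0.2  -0.05] j6 -11.5
```

View pics/s4b.png

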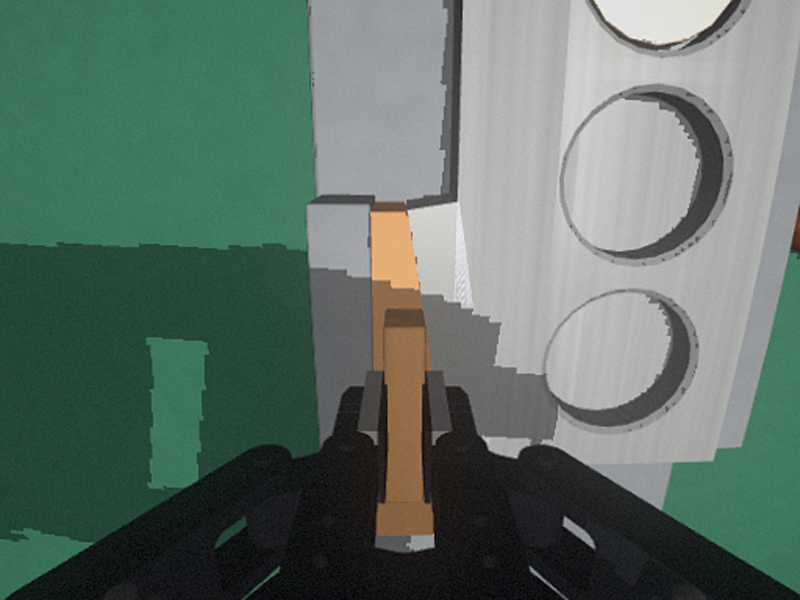

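```bash
python3 -m handwheel '[[0,[0,-1.5,0],[0,0,0]],[0,[0,-1,0],[0,0,0]],[0,[0,0,0],[0,0,0]]]'; python3 -m handwheel '[[30,[0,0,0],[0,0,0]],[30,[0,0,0],[0,0,0]],[30,[0,0,0],[0,0,0]],[30,[0,0,-40],[0,0,0]],[0,[0,0,-60],[0,0,0]],[0,[50,-40,-20],[0,0,0]],[0,[0,-40,0],[0,0,0]],[0,[0,0,0],[0,0,0]],[0,[0,0,0],[0,0,0]]]'
python3 - <<'E'
from h import *
go([600,40,250],4.65)
c,im=shot("wrist","b2.png")
cv2.imwrite("pics/b2b.png",cv2.resize(im,(800,600),interpolation=cv2.INTER_CUBIC))
E
```

```text
t: 12.75
position: [538.1, -34.7, 125.4]
eef_rot: [[0.997, 0.08, 0.004], [0.08, -0.997, -0.003], [0.003, 0.003, -1.0]]
wrist_force: [-1.0, -0.2, -2.1]
opening: 9.9
t: 13.88
position: [580.0, 49.6, 249.0]
eef_rot: [[0.997, 0.079, 0.005], [0.079, -0.997, -0.001], [0.005, 0.002, -1.0]]
wrist_force: [-0.4, 0.1, -0.3]
opening: -0.2
pos [580.   49.6 249. ] yaw 4.5 t 13.88 open -0.2 F [-0.4  0.1 -0.3]
shift [19.2 11.1 -0.9] turn z -0.1 tilt [ 0.31 -0.08] j6 -2.5
```

View pics/b2b.png

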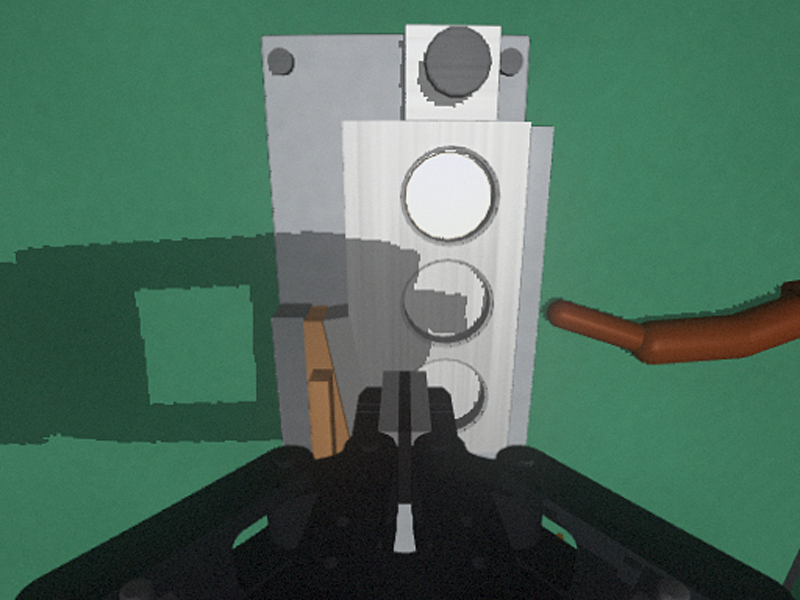

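Run:
```python
from h import *
c=cam("wrist"); s=1/1.5625
N=ray(c,np.array([[449.5,195.5],[448,301]])*s,43.5); print(N.round(1))
p=ray(c,np.array([[458.5,62]])*s,68); print(p.round(1))
print("worn",ray(c,np.array([[449.5,196]])*s,42).round(1))
th=np.radians(4.65)
B=lambda x,y:np.array([600.2,38.5])+[x*np.cos(th)-y*np.sin(th),x*np.sin(th)+y*np.cos(th)]
for q in [(6,-62),(6,0),(6,62),(6,128)]: print(B(*q).round(1))
go([*p[0,:2],148],4.65)
```

```text
[[600.1 101.5  43.5]
 [605.6  40.7  43.5]]
[[595.5 166.1  68. ]]
worn [[600.3 101.   42. ]]
[611.2 -22.8]
[606.2  39. ]
[601.2 100.8]
[595.8 166.6]
pos [579.8  49.4 248.9] yaw 4.5 t 13.93 open -0.1 F [-0.6 -0.5 -0.5]
shift [  24.4 -115.2  100.8] turn z -0.1 tilt [ 0.29 -0.07] j6 -2.5
```

```bash
python3 -m handwheel '[[0,[12,-58,0],[0.1,0.3,0]],[0,[12.4,-57,40],[0,0,0]],[0,[0,0,48],[0,0,0]],[0,[0,0,0],[0,0,0]],[0,[0,0,0],[0,0,0]]]'; python3 -m handwheel '[[0,[0,0,8],[0,0,0]],[0,[0,0,6],[0,0,0]],[0,[0,0,6],[0,0,0]],[0,[0,0,4],[0,0,0]]]';python3 - <<'E'
from h import *
go([595.7,166.3,129],4.65)
E
```

```text
t: 14.55
position: [597.3, 159.4, 163.8]
eef_rot: [[0.997, 0.072, 0.012], [0.072, -0.997, 0.001], [0.012, 0.0, -1.0]]
wrist_force: [0.5, -0.2, 0.9]
opening: 0.1
t: 15.05
position: [599.6, 157.8, 142.4]
eef_rot: [[0.997, 0.07, 0.017], [0.07, -0.998, 0.002], [0.017, -0.001, -1.0]]
wrist_force: [0.3, 0.2, 0.0]
opening: -0.2
pos [599.6 157.8 142.4] yaw 4.0 t 15.05 open -0.2 F [0.3 0.2 0. ]
shift [-3.5 -8.7 13.4] turn z -0.7 tilt [0.98 0.1 ] j6 8.1
```

```bash
sed -i 's|"turn z",round(-t,1),"tilt",np.degrees(R\[:2,2\]).round(2)|"turn",np.degrees([R[2,1],-R[2,0]]).round(1),round(-t,1)|' h.py; python3 -m handwheel '[[0,[-3.5,-8.5,0],[0,-1,-0.7]],[0,[0,0,4],[0,0,0]],[0,[0,0,4],[0,0,0]],[0,[0,0,4],[0,0,0]],[0,[0,0,0],[0,0,0]]]';python3 - <<'E'
from h import *
go([595.7,166.3,129],4.65)
E
```

```text
t: 15.68
position: [595.1, 166.9, 129.6]
eef_rot: [[0.997, 0.083, -0.002], [0.083, -0.997, 0.0], [-0.002, -0.0, -1.0]]
wrist_force: [0.7, -0.6, -0.1]
opening: -0.1
pos [595.1 166.9 129.6] yaw 4.8 t 15.68 open -0.1 F [ 0.7 -0.6 -0.1]
shift [0.5 0.7 0.6] turn [-0.   0.1] 0.1 j6 8.0
```

```bash
python3 -m handwheel '[[0,[0,0,2],[0,0,0]],[0,[0,0,2],[0,0,0]]]'; python3 -m handwheel '[[0,[0,0,2],[0,0,0]],[0,[0,0,2],[0,0,0]]]'
```

```text
t: 15.92
position: [595.6, 167.0, 128.2]
eef_rot: [[0.997, 0.083, -0.0], [0.083, -0.997, 0.001], [-0.0, -0.001, -1.0]]
wrist_force: [-15.9, -3.4, 55.0]
opening: -0.1
t: 16.18
position: [595.3, 166.9, 128.3]
eef_rot: [[0.997, 0.083, 0.001], [0.083, -0.997, 0.001], [0.001, -0.001, -1.0]]
wrist_force: [-12.6, -2.5, 37.6]
opening: -0.1
```

```bash
python3 -m handwheel '[[0,[0,0,-30],[0,0,0]],[66,[0,10,-20],[0,0,0]],[66,[0,30,0],[0,0,0]],[66,[0,26,0],[0,0,0]],[66,[0,0,0],[0,0,0]],[66,[0,0,0],[0,0,0]]]';python3 - <<'E'
from h import *
go([600.6,101.1,114],4.65)
c,im=shot("wrist","p1.png")
m=cv2.inRange(cv2.cvtColor(im,cv2.COLOR_BGR2HSV),(0,0,225),(179,40,255))
k,_=cv2.findContours(m,cv2.RETR_EXTERNAL,cv2.CHAIN_APPROX_NONE)
for q in sorted(k,key=cv2.contourArea)[-3:]:
    e=cv2.fitEllipse(q); print(e,cv2.contourArea(q),ray(c,[e[0]],54).round(1))
cv2.imwrite("pics/p1b.png",im)
E
```

```text
t: 16.92
position: [600.9, 97.5, 180.5]
eef_rot: [[0.997, 0.083, 0.002], [0.083, -0.997, 0.001], [0.002, -0.001, -1.0]]
wrist_force: [0.2, 0.8, -0.2]
opening: 65.9
pos [600.9  97.5 180.5] yaw 4.7 t 16.93 open 65.9 F [ 0.2  0.8 -0.2]
shift [-0.1 -3.5 66.5] turn [-0.  -0.1] 0.1 j6 1.6
((243.125, 85.74393463134766), (2.2746617794036865, 5.8962602615356445), 56.61532211303711) 2.0 [[583.6 178.5  54. ]]
((285.0641784667969, 199.11593627929688), (13.837292671203613, 25.692249298095703), 163.4434051513672) 244.0 [[615.9 109.7  54. ]]
((272.1900634765625, 85.06306457519531), (31.184207916259766, 52.051841735839844), 83.52630615234375) 504.5 [[600.8 180.3  54. ]]
```

View pics/p1b.png

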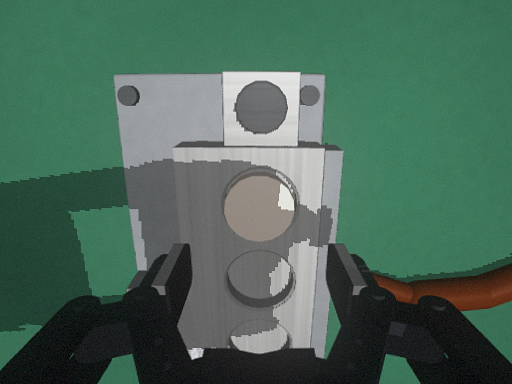

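```bash
python3 -c "
from h import *
print(ray(cam('wrist'),[[260,208]],54))"; python3 -m handwheel '[[66,[0,-3.5,30],[0,0,0]],[66,[0,0,30],[0,0,0]],[66,[0,0,5],[0,0,0]],[66,[0,0,0],[0,0,0]]]'; python3 -m handwheel '[[0,[0,0,0],[0,0,0]],[0,[0,0,0],[0,0,0]],[0,[0,0,0],[0,0,0]],[0,[0,0,0],[0,0,0]],[0,[0,0,0],[0,0,0]]]'
```

```text
[[599.99344364 102.32225345  54.        ]]
t: 17.48
position: [601.2, 103.6, 114.8]
eef_rot: [[0.996, 0.086, 0.003], [0.086, -0.996, 0.001], [0.003, -0.001, -1.0]]
wrist_force: [0.5, -0.2, -0.1]
opening: 66.1
t: 18.1
position: [602.5, 104.0, 117.7]
eef_rot: [[0.996, 0.086, 0.007], [0.086, -0.996, 0.002], [0.007, -0.001, -1.0]]
wrist_force: [0.6, -0.4, -1.2]
opening: 45.0
```

```bash
python3 -m handwheel '[[0,[0,0,-20],[0,0,0]],[0,[0,0,-40],[0,0,0]],[0,[0,0,-10],[0,0,0]],[0,[0,0,0],[0,0,0]]]'
python3 - <<'E'
from h import *
T=np.array([[671.1,405.8],[668.1,253.6],[527.3,404.5],[524.8,251.3]]).mean(0); print(T)
go([*T,180],4.65)
c,im=shot("wrist","p2.png"); cv2.imwrite("pics/p2b.png",im[150:])
E
```

```text
t: 18.6
position: [601.5, 103.7, 188.6]
eef_rot: [[0.996, 0.086, 0.005], [0.086, -0.996, 0.001], [0.005, -0.001, -1.0]]
wrist_force: [-0.4, 0.3, -1.3]
opening: 45.0
[597.825 328.8  ]
pos [601.5 103.7 188.6] yaw 4.9 t 18.6 open 45.0 F [-0.4  0.3 -1.3]
shift [  15.6 -224.6    8.8] turn [-0.1 -0.3] 0.3 j6 2.0
```

View pics/p2b.png

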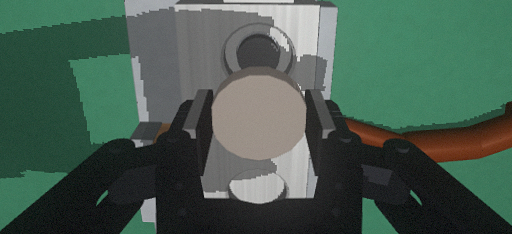

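```bash
python3 -m handwheel '[[0,[4,-56,0],[0,0,0]],[0,[4,-56,0],[0,0,0]],[0,[4,-56,0],[0,0,0]],[0,[3,-56,0],[0,0,0]],[0,[0,0,0],[-0.1,-0.3,0.3]],[0,[0,0,45],[0,0,0]],[0,[0,0,45],[0,0,0]],[0,[0,0,12],[0,0,0]],[0,[0,0,0],[0,0,0]]]'; python3 -m handwheel '[[66,[0,0,0],[0,0,0]],[66,[0,0,0],[0,0,0]],[66,[0,0,0],[0,0,0]],[66,[0,0,-50],[0,0,0]],[66,[0,0,-50],[0,0,0]],[66,[0,0,-20],[0,0,0]]]'
python3 - <<'E'
from h import *
go([600,101,240],4.65)
E
```

```text
t: 19.77
position: [594.2, 331.5, 74.8]
eef_rot: [[0.997, 0.077, -0.01], [0.077, -0.997, -0.005], [-0.01, 0.004, -1.0]]
wrist_force: [-2.2, 6.2, 16.2]
opening: 45.3
t: 20.52
position: [595.3, 330.2, 197.7]
eef_rot: [[0.997, 0.076, -0.012], [0.076, -0.997, -0.006], [-0.013, 0.006, -1.0]]
wrist_force: [0.8, 0.7, -0.0]
opening: 65.9
pos [595.3 330.2 197.7] yaw 4.3 t 20.52 open 65.9 F [ 0.8  0.7 -0. ]
shift [-13.2 229.2 -40.9] turn [0.3 0.7] -0.3 j6 22.1
```

```bash
python3 -m handwheel '[[66,[0,60,-30],[0.3,0.7,0]],[66,[0,60,-30],[0,0,0]],[66,[0,60,0],[0,0,0]],[66,[0,60,0],[0,0,0]],[66,[0,60,0],[0,0,0]],[66,[0,60,0],[0,0,0]],[66,[0,60,0],[0,0,0]],[66,[0,60,0],[0,0,0]],[66,[0,60,0],[0,0,0]],[66,[-10,60,0],[0,0,0]],[66,[-20,20,0],[0,0,0]],[66,[-20,0,0],[0,0,0]],[66,[0,0,0],[0,0,0]]]'
python3 - <<'E'
from h import *
go([580,-340,200],4.65)
c,im=shot("wrist"); ct,it=shot("top")
def blobs(c,im):
    m=cv2.inRange(cv2.cvtColor(im,cv2.COLOR_BGR2HSV),(0,0,140),(179,60,255))
    k,_=cv2.findContours(m,cv2.RETR_EXTERNAL,cv2.CHAIN_APPROX_NONE)
    for q in k:
        if cv2.contourArea(q)>150: 
            e=cv2.fitEllipse(q); print(np.round(e[0],1),np.round(e[1],1),cv2.contourArea(q),ray(c,[e[0]],25)[0].round(1))
blobs(c,im); print(); blobs(ct,it)
cv2.imwrite("pics/m1.png",np.vstack([cv2.resize(im,(640,300)),cv2.resize(it[140:310],(640,280))]))
E
```

```text
t: 22.15
position: [593.3, -304.1, 261.4]
eef_rot: [[0.997, 0.076, 0.012], [0.076, -0.997, -0.0], [0.012, 0.001, -1.0]]
wrist_force: [-0.4, 0.5, -0.5]
opening: 66.0
pos [ 593.3 -304.1  261.4] yaw 4.4 t 22.15 open 66.0 F [-0.4  0.5 -0.5]
shift [-16.7  34.7  61.2] turn [ 0.1 -0.7] -0.3 j6 -34.5
[412.2 234.2] [18.2 26. ] 346.5 [ 766.6 -360.4   25. ]
[333.5 206.8] [ 14.4 142.2] 1062.5 [ 674.8 -334.6   25. ]
[239.2 203.8] [41.4 44.4] 1441.0 [ 577.  -338.1   25. ]
[111.2 141. ] [43.7 49.7] 1700.5 [ 448.3 -282.1   25. ]
[266.2  23.7] [ 52.9 220. ] 7806.5 [ 590.9 -167.7   25. ]

[119.7 196.7] [19.2 20.2] 302.5 [594.  323.6  25. ]
[243.2 198.9] [ 69.3 176.8] 8761.0 [582.6   0.9  25. ]
[376.8 144. ] [ 8. 85.] 347.0 [ 719.5 -348.    25. ]
[243.   34.2] [ 65.7 786.5] 31164.5 [1030.    -3.5   25. ]
```

View pics/m1.png

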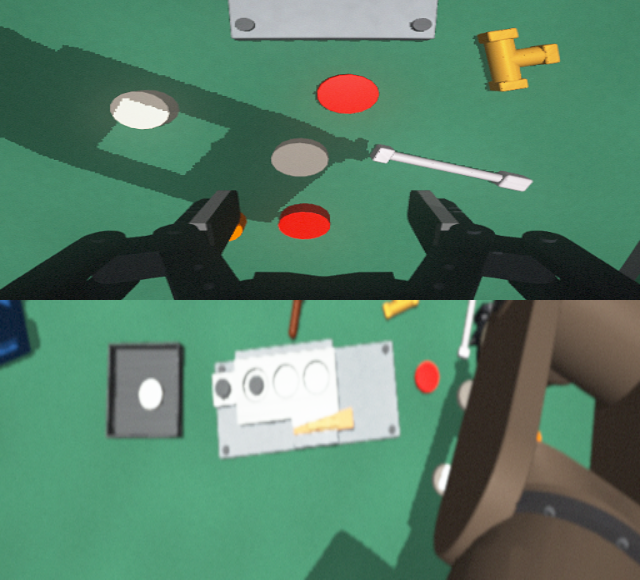

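```bash
cat >> h.py <<'E'
def puck(z=25,f=None,lo=95,rng=None):
    c,im=shot("wrist",f); h=cv2.cvtColor(im,cv2.COLOR_BGR2HSV)
    m=cv2.morphologyEx(cv2.inRange(h,(0,0,lo),(179,70,255)),cv2.MORPH_OPEN,np.ones((5,5)))
    k,_=cv2.findContours(m,cv2.RETR_EXTERNAL,cv2.CHAIN_APPROX_NONE)
    for q in k:
        if cv2.contourArea(q)>400:
            # outline of top face -> circle on plane z
            P=ray(c,cv2.convexHull(q).reshape(-1,2),z)[:,:2].astype(np.float32)
            (x,y),rad=cv2.minEnclosingCircle(P); mm=cv2.moments(q); print("blob",round(mm['m10']/mm['m00']),round(mm['m01']/mm['m00']),cv2.contourArea(q),"circle",round(x,1),round(y,1),"r",round(rad,1))
E
python3 -m handwheel '[[66,[-8,17,20],[0,-0.7,0]],[66,[-9,17,20],[0,0,0]],[66,[0,0,10],[0,0,10]],[66,[0,0,10],[0,0,10]],[66,[0,0,10],[0,0,10]],[66,[0,0,10],[0,0,10]],[66,[0,0,10],[0,0,10]],[66,[0,0,10],[0,0,10]],[66,[0,0,0],[0,0,10]],[66,[0,0,0],[0,0,10]],[66,[0,0,0],[0,0,10]],[66,[0,0,0],[0,0,0]],[66,[0,0,0],[0,0,0]]]'
python3 - <<'E'
from h import *
go([577,-338,88],-86)
puck(f="a1.png")
E
```

```text
t: 23.88
position: [574.0, -346.9, 138.1]
eef_rot: [[0.033, -0.999, -0.013], [-0.999, -0.033, 0.006], [-0.006, 0.013, -1.0]]
wrist_force: [1.3, -0.1, -0.3]
opening: 66.0
pos [ 574.  -346.9  138.1] yaw -88.1 t 23.88 open 66.0 F [ 1.3 -0.1 -0.3]
shift [-8.4 -3.9 50.1] turn [0.7 0.4] -2.1 j6 54.6
blob 189 336 402.0 circle 473.1 -295.8 r 18.2
blob 249 206 4754.0 circle 580.1 -339.7 r 26.9
blob 16 215 4008.5 circle 580.7 -176.8 r 61.2
blob 246 58 2591.0 circle 668.4 -336.0 r 29.8
```

```bash
python3 -m handwheel '[[66,[-7.8,-3.6,15],[0.7,0.4,-2]],[66,[0,0,15],[0,0,0]],[66,[0,0,14],[0,0,0]],[66,[0,0,0],[0,0,0]],[66,[0,0,0],[0,0,0]]]'; python3 -c "
from h import *
go([577.1,-339,88],-86)"
```

```text
t: 24.55
position: [577.2, -339.8, 91.8]
eef_rot: [[0.073, -0.997, -0.0], [-0.997, -0.073, -0.001], [0.001, 0.0, -1.0]]
wrist_force: [0.8, 0.4, 0.5]
opening: 65.9
pos [ 577.2 -339.8   91.8] yaw -85.8 t 24.55 open 65.9 F [0.8 0.4 0.5]
shift [-0.8  0.1  3.8] turn [ 0. -0.] 0.2 j6 52.8
```

```bash
python3 -m handwheel '[[66,[-0.8,0,4],[0,0,0]],[66,[0,0,0],[0,0,0]]]';python3 -m handwheel '[[0,[0,0,0],[0,0,0]],[0,[0,0,0],[0,0,0]],[0,[0,0,0],[0,0,0]],[0,[0,0,0],[0,0,0]],[0,[0,0,0],[0,0,0]]]';python3 -m handwheel '[[0,[0,0,-50],[0,0,0]],[0,[0,0,-50],[0,0,0]],[0,[0,0,-50],[0,0,0]],[0,[0,0,0],[0,0,0]],[0,[0,0,0],[0,0,0]]]'; python3 -c "
from h import *
go([600.7,101.1,200],4.65); c,im=shot('wrist','a2.png')"
```

```text
t: 24.8
position: [577.4, -339.3, 88.3]
eef_rot: [[0.073, -0.997, 0.001], [-0.997, -0.073, -0.001], [0.001, -0.0, -1.0]]
wrist_force: [-0.3, -0.2, -0.6]
opening: 66.2
t: 25.42
position: [577.7, -339.5, 89.4]
eef_rot: [[0.073, -0.997, 0.001], [-0.997, -0.073, -0.002], [0.002, -0.001, -1.0]]
wrist_force: [0.1, -0.3, -1.1]
opening: 44.3
t: 26.05
position: [576.9, -338.8, 242.2]
eef_rot: [[0.073, -0.997, -0.001], [-0.997, -0.073, -0.001], [0.0, 0.001, -1.0]]
wrist_force: [0.2, 0.0, -0.9]
opening: 44.9
pos [ 576.9 -338.8  242.2] yaw -85.8 t 26.05 open 44.9 F [ 0.2  0.  -0.9]
shift [-437.   -56.    41.9] turn [ 0.1 -0. ] 89.6 j6 52.8
```

View pics/a2.png

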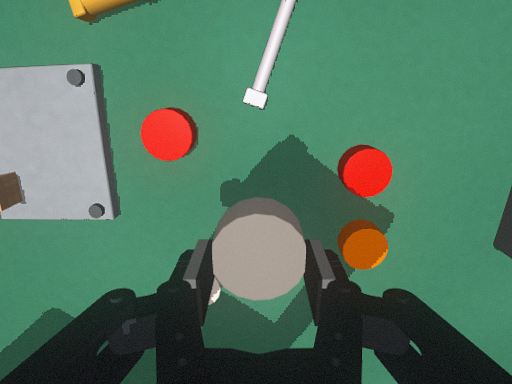

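Run:
```python
from h import *
c=cam("wrist"); s=telemetry.sense(); R=s["eef_rot"]
im=cv2.imread("pics/a2.png"); print(im[195:215,259].tolist()[::2], im[295:304,259].tolist())
P=ray(c,[[212.5,253],[306,253],[259,206],[259,300]],s["position"][2]-64.4)
print(((P-s["position"])@R).round(1))
```

```text
[[69, 88, 54], [85, 95, 88], [91, 97, 103], [95, 99, 106], [94, 102, 105], [93, 100, 105], [95, 102, 102], [89, 99, 101], [93, 98, 103], [97, 106, 107]] [[153, 162, 174], [151, 159, 171], [147, 156, 166], [151, 160, 171], [143, 153, 159], [122, 145, 115], [106, 140, 78], [110, 144, 84], [109, 143, 80]]
[[-22.8  -2.9  64.4]
 [ 21.9  -2.8  64.4]
 [ -0.6 -26.9  64.4]
 [ -0.6  24.   64.4]]
```

Run:
```python
from h import *
c=cam("wrist"); s=telemetry.sense(); R=s["eef_rot"]
im=cv2.imread("pics/a2.png"); h=cv2.cvtColor(im,cv2.COLOR_BGR2HSV)
m=cv2.inRange(h,(0,0,135),(179,60,255))[190:310,205:315]
q=max(cv2.findContours(m,cv2.RETR_EXTERNAL,cv2.CHAIN_APPROX_NONE)[0],key=cv2.contourArea)+[205,190]
x,y,w,hh=cv2.boundingRect(q); print(x,y,w,hh)
P=(ray(c,q.reshape(-1,2),s["position"][2]-64.4)-s["position"])@R; P=P[:,:2]
# least-squares circle
A=np.c_[2*P,np.ones(len(P))]; b=(P**2).sum(1); v=np.linalg.lstsq(A,b,rcond=None)[0]; print(v[:2],np.sqrt(v[2]+v[0]**2+v[1]**2), P.min(0),P.max(0))
```

```text
209 214 97 91
[-2.48990399  1.92082315] 24.065225202176926 [-26.14674815 -22.98542587] [21.54683175 26.51753891]
```

```bash
python3 -m handwheel '[[0,[0,0,0],[0,0,-10]],[0,[0,0,0],[0,0,-10]],[0,[0,0,0],[0,0,-10]],[0,[0,0,0],[0,0,-10]],[0,[0,0,0],[0,0,-10]],[0,[0,0,0],[0,0,-10]],[0,[0,0,0],[0,0,-10]],[0,[0,0,0],[0,0,-10]],[0,[0,0,0],[0,0,-10]],[0,[7,-54,0],[0,0,0]],[0,[7,-54,0],[0,0,0]],[0,[7,-54,0],[0,0,0]],[0,[7,-54,0],[0,0,0]],[0,[7,-54,0],[0,0,0]],[0,[7,-54,0],[0,0,0]],[0,[7,-54,0],[0,0,0]],[0,[4,-40,0],[0,0,0]],[0,[0,0,0],[0,0,0]]]'; python3 -c "
from h import *
go([600.7,101.1,150],4.65)"
```

```text
t: 28.35
position: [567.6, 97.9, 219.0]
eef_rot: [[0.992, 0.125, -0.036], [0.125, -0.992, 0.014], [-0.034, -0.018, -0.999]]
wrist_force: [0.4, -1.4, -0.3]
opening: 44.9
pos [567.6  97.9 219. ] yaw 7.2 t 28.35 open 44.9 F [ 0.4 -1.4 -0.3]
shift [35.5  2.2 67.8] turn [-1.   1.9] 2.5 j6 -1.8
```

```bash
python3 -m handwheel '[[0,[18,1,20],[-1,1.9,2.5]],[0,[17,1,20],[0,0,0]],[0,[0,0,20],[0,0,0]],[0,[0,0,0],[0,0,0]],[0,[0,0,0],[0,0,0]]]'; python3 -c "
from h import *
go([600.7,101.1,150],4.65)"
```

```text
t: 28.98
position: [601.0, 97.0, 152.7]
eef_rot: [[0.997, 0.08, -0.006], [0.08, -0.997, -0.002], [-0.006, 0.002, -1.0]]
wrist_force: [1.2, -0.8, -0.7]
opening: 44.7
pos [601.   97.  152.7] yaw 4.6 t 28.98 open 44.7 F [ 1.2 -0.8 -0.7]
shift [ 0.  -4.1  2.7] turn [0.1 0.4] -0.1 j6 1.9
```

```bash
python3 -m handwheel '[[0,[0,-4.2,0],[0.1,0.4,0]],[0,[0,0,0],[0,0,0]],[0,[0,0,0],[0,0,0]]]'; python3 -m handwheel '[[0,[0,0,6],[0,0,0]],[0,[0,0,6],[0,0,0]],[0,[0,0,0],[0,0,0]]]'; python3 -c "
from h import *
go([601,101.3,132],4.65)"
```

```text
t: 29.35
position: [601.1, 101.3, 154.4]
eef_rot: [[0.997, 0.08, 0.003], [0.08, -0.997, 0.001], [0.003, -0.0, -1.0]]
wrist_force: [-0.6, 0.5, -1.4]
opening: 44.9
t: 29.72
position: [601.1, 101.3, 141.7]
eef_rot: [[0.997, 0.08, 0.003], [0.08, -0.997, 0.001], [0.003, -0.0, -1.0]]
wrist_force: [-0.3, -0.6, 0.2]
opening: 44.7
pos [601.1 101.3 141.7] yaw 4.6 t 29.73 open 44.7 F [-0.3 -0.6  0.2]
shift [-0.1  0.   9.7] turn [-0.  -0.2] -0.1 j6 2.1
```

```bash
python3 -m handwheel '[[0,[0,0,4],[0,0,0]],[0,[0,0,4],[0,0,0]],[0,[0,0,0],[0,0,0]]]'; python3 -m handwheel '[[0,[0,0,3],[0,0,0]],[0,[0,0,2],[0,0,0]]]'; python3 -m handwheel '[[0,[0,0,2],[0,0,0]],[0,[0,0,2],[0,0,0]]]'
```

```text
t: 30.1
position: [601.3, 101.3, 133.1]
eef_rot: [[0.997, 0.08, 0.003], [0.08, -0.997, 0.001], [0.003, -0.0, -1.0]]
wrist_force: [-0.1, 0.9, -0.7]
opening: 44.7
t: 30.35
position: [601.9, 100.1, 130.1]
eef_rot: [[0.997, 0.081, 0.005], [0.081, -0.997, -0.001], [0.005, 0.001, -1.0]]
wrist_force: [-7.4, -9.6, 29.2]
opening: 44.8
t: 30.6
position: [602.2, 99.3, 128.2]
eef_rot: [[0.997, 0.081, 0.006], [0.081, -0.997, -0.001], [0.006, 0.002, -1.0]]
wrist_force: [0.0, -0.1, -0.7]
opening: 44.6
```

```bash
python3 -m handwheel '[[0,[0,0,3],[0,0,0]],[0,[0,0,3],[0,0,0]],[0,[0,0,0],[0,0,0]]]'; python3 -m handwheel '[[0,[0,0,2],[0,0,0]],[0,[0,0,2],[0,0,0]]]'
```

```text
t: 30.98
position: [602.4, 99.6, 122.1]
eef_rot: [[0.997, 0.081, 0.007], [0.081, -0.997, -0.001], [0.007, 0.002, -1.0]]
wrist_force: [0.0, 0.2, -0.1]
opening: 44.8
t: 31.22
position: [602.5, 99.9, 118.4]
eef_rot: [[0.997, 0.08, 0.007], [0.08, -0.997, -0.001], [0.007, 0.001, -1.0]]
wrist_force: [-10.4, 0.6, 41.0]
opening: 45.2
```

```bash
python3 -m handwheel '[[66,[0,0,-0.5],[0,0,0]],[66,[0,0,0],[0,0,0]],[66,[0,0,-30],[0,0,0]],[0,[0,0,-15],[0,0,0]],[0,[0,0,0],[0,-0.4,0]],[0,[0,0,0],[0,0,0]],[0,[0,0,0],[0,0,0]],[0,[0,0,0],[0,0,0]],[0,[0,0,0],[0,0,0]]]';python3 -c "
from h import *
go([602,100,130],4.65)"
```

```text
t: 32.35
position: [600.9, 99.6, 161.4]
eef_rot: [[0.997, 0.08, -0.005], [0.08, -0.997, -0.002], [-0.005, 0.002, -1.0]]
wrist_force: [-0.8, 0.4, 0.2]
opening: 0.2
pos [600.9  99.6 161.4] yaw 4.6 t 32.35 open 0.2 F [-0.8  0.4  0.2]
shift [ 1.3 -0.4 31.4] turn [0.1 0.3] -0.0 j6 2.1
```

```bash
python3 -m handwheel '[[0,[1.3,0,15],[0.1,0.3,0]],[0,[0,0,10],[0,0,0]],[0,[0,0,4],[0,0,0]],[0,[0,0,0],[0,0,0]]]';python3 -m handwheel '[[0,[0,0,2],[0,0,0]],[0,[0,0,1.5],[0,0,0]]]';python3 -m handwheel '[[0,[0,0,1.5],[0,0,0]],[0,[0,0,1.5],[0,0,0]]]'
```

```text
t: 32.85
position: [601.7, 99.6, 129.3]
eef_rot: [[0.997, 0.08, -0.001], [0.08, -0.997, 0.0], [-0.001, -0.0, -1.0]]
wrist_force: [-0.0, 0.0, -0.6]
opening: -0.2
t: 33.1
position: [602.0, 99.6, 127.4]
eef_rot: [[0.997, 0.08, 0.0], [0.08, -0.997, 0.0], [0.0, -0.0, -1.0]]
wrist_force: [-12.0, -1.4, 41.6]
opening: 0.2
t: 33.35
position: [601.9, 99.6, 127.5]
eef_rot: [[0.997, 0.081, 0.001], [0.081, -0.997, 0.0], [0.001, -0.0, -1.0]]
wrist_force: [-8.8, -1.7, 23.9]
opening: 0.5
```

```bash
python3 -m handwheel '[[0,[0,0,-50],[0,0,0]],[66,[0,0,-50],[0,0,0]],[66,[-26,52.6,0],[0,0,0]],[66,[-26,52.6,0],[0,0,0]],[66,[-26,52.6,0],[0,0,0]],[66,[-26,52.6,0],[0,0,0]],[66,[-26,52.6,0],[0,0,0]],[66,[-26,52.6,0],[0,0,0]],[66,[-26,52.6,0],[0,0,0]],[66,[0,0,30],[0,0,0]],[66,[0,0,30],[0,0,0]],[66,[0,0,0],[0,0,0]]]';python3 -c "
from h import *
go([448,-282,90],4.65)
puck(f='c1.png')"
```

```text
t: 34.85
position: [449.3, -296.0, 174.3]
eef_rot: [[0.997, 0.081, 0.015], [0.081, -0.997, -0.006], [0.015, 0.007, -1.0]]
wrist_force: [-0.2, 0.2, -0.5]
opening: 66.3
pos [ 449.3 -296.   174.3] yaw 4.6 t 34.85 open 66.3 F [-0.2  0.2 -0.5]
shift [ -1.4 -14.6  84.2] turn [ 0.4 -0.8] -0.0 j6 -41.7
blob 494 254 536.5 circle 651.7 -326.2 r 20.0
blob 258 180 3487.5 circle 447.9 -280.5 r 25.9
blob 442 33 9146.5 circle 563.5 -171.2 r 54.7
```

```bash
python3 -m handwheel '[[66,[-0.5,-7,20],[0.4,-0.8,0]],[66,[-0.5,-6.5,30],[0,0,0]],[66,[0,0,28],[0,0,0]],[66,[0,0,0],[0,0,0]],[66,[0,0,0],[0,0,0]]]';python3 -c "
from h import *
go([448,-282.3,89],4.65)"
```

```text
t: 35.52
position: [451.1, -281.9, 98.8]
eef_rot: [[0.996, 0.084, 0.005], [0.084, -0.996, -0.003], [0.005, 0.004, -1.0]]
wrist_force: [0.8, 0.4, 0.7]
opening: 65.9
pos [ 451.1 -281.9   98.8] yaw 4.8 t 35.52 open 65.9 F [0.8 0.4 0.7]
shift [-3.2  0.1  9.8] turn [ 0.2 -0.3] 0.2 j6 -40.1
```

```bash
python3 -m handwheel '[[66,[-3,0,5],[0.2,-0.3,0]],[66,[0,0,4.5],[0,0,0]],[66,[0,0,0],[0,0,0]]]';python3 -m handwheel '[[0,[0,0,0],[0,0,0]],[0,[0,0,0],[0,0,0]],[0,[0,0,0],[0,0,0]],[0,[0,0,0],[0,0,0]],[0,[0,0,0],[0,0,0]]]';python3 -m handwheel '[[0,[0,0,-50],[0,0,0]],[0,[0,0,-50],[0,0,0]],[0,[0,0,-30],[0,0,0]],[0,[0,0,0],[0,0,0]],[0,[0,0,0],[0,0,0]]]'
python3 - <<'E'
from h import *
go([606.8,39,200],4.65); c,im=shot('wrist','c2.png'); s=telemetry.sense()
h=cv2.cvtColor(im,cv2.COLOR_BGR2HSV)[:,259]
print([(i,int(h[i,1]),int(h[i,2])) for i in list(range(190,222,2))+list(range(292,308,2))])
E
```

```text
t: 35.9
position: [448.8, -282.7, 90.8]
eef_rot: [[0.996, 0.084, 0.002], [0.084, -0.996, -0.002], [0.002, 0.002, -1.0]]
wrist_force: [0.8, -0.3, 0.2]
opening: 65.9
t: 36.52
position: [448.9, -282.9, 91.9]
eef_rot: [[0.996, 0.084, 0.002], [0.084, -0.996, -0.003], [0.002, 0.003, -1.0]]
wrist_force: [1.0, -0.2, -1.7]
opening: 44.1
t: 37.15
position: [448.0, -282.2, 223.9]
eef_rot: [[0.996, 0.084, -0.0], [0.084, -0.996, -0.001], [-0.0, 0.001, -1.0]]
wrist_force: [0.1, -0.4, -1.3]
opening: 44.1
pos [ 448.  -282.2  223.9] yaw 4.8 t 37.15 open 44.1 F [ 0.1 -0.4 -1.3]
shift [ 185.1 -306.8   23.6] turn [0. 0.] 0.2 j6 -40.2
[(190, 109, 96), (192, 98, 96), (194, 106, 96), (196, 109, 98), (198, 43, 101), (200, 27, 112), (202, 27, 113), (204, 27, 113), (206, 30, 111), (208, 29, 114), (210, 25, 113), (212, 27, 115), (214, 30, 120), (216, 27, 186), (218, 29, 182), (220, 27, 181), (292, 30, 181), (294, 31, 182), (296, 34, 182), (298, 31, 181), (300, 114, 155), (302, 103, 156), (304, 104, 150), (306, 112, 152)]
```

```bash
python3 -m handwheel '[[0,[31,-51,0],[0,0,0]],[0,[31,-51,0],[0,0,0]],[0,[31,-51,0],[0,0,0]],[0,[31,-51,0],[0,0,0]],[0,[31,-51,0],[0,0,0]],[0,[30,-51,0],[0,0,0]],[0,[0,0,20],[0,0,0]],[0,[0,0,20],[0,0,0]],[0,[0,0,0],[0,0,0]]]';python3 -c "
from h import *
go([606.8,39,155],4.65)"
```

```text
t: 38.33
position: [608.0, 48.9, 169.1]
eef_rot: [[0.997, 0.082, -0.016], [0.082, -0.997, 0.001], [-0.016, -0.002, -1.0]]
wrist_force: [-0.4, -0.9, -0.9]
opening: 44.5
pos [608.   48.9 169.1] yaw 4.7 t 38.33 open 44.5 F [-0.4 -0.9 -0.9]
shift [-1.8  9.8 14.2] turn [-0.1  0.9] 0.0 j6 -3.1
```

```bash
python3 -m handwheel '[[0,[-1.2,9.8,6],[-0.1,0.9,0]],[0,[0,0,8],[0,0,0]],[0,[0,0,0],[0,0,0]],[0,[0,0,0],[0,0,0]]]';python3 -c "
from h import *
go([606.8,39,137],4.65)"
```

```text
t: 38.83
position: [607.5, 37.2, 154.7]
eef_rot: [[0.997, 0.08, 0.001], [0.08, -0.997, 0.0], [0.001, -0.0, -1.0]]
wrist_force: [0.3, 0.4, -0.8]
opening: 44.1
pos [607.5  37.2 154.7] yaw 4.6 t 38.83 open 44.1 F [ 0.3  0.4 -0.8]
shift [-0.6 -1.9 17.7] turn [-0.  -0.1] -0.0 j6 -4.0
```

```bash
python3 -m handwheel '[[0,[-0.4,-1.5,6],[0,0,0]],[0,[0,0,6],[0,0,0]],[0,[0,0,5],[0,0,0]],[0,[0,0,0],[0,0,0]]]';python3 -m handwheel '[[0,[0,0,3],[0,0,0]],[0,[0,0,3],[0,0,0]]]';python3 -m handwheel '[[0,[0,0,2],[0,0,0]],[0,[0,0,2],[0,0,0]]]'
```

```text
t: 39.33
position: [607.3, 39.0, 137.0]
eef_rot: [[0.997, 0.08, 0.002], [0.08, -0.997, 0.0], [0.002, -0.0, -1.0]]
wrist_force: [-0.2, 0.4, -1.7]
opening: 43.6
t: 39.58
position: [607.5, 39.0, 130.9]
eef_rot: [[0.997, 0.08, 0.003], [0.08, -0.997, 0.0], [0.003, -0.0, -1.0]]
wrist_force: [0.2, -0.0, -0.3]
opening: 44.1
t: 39.83
position: [607.5, 39.0, 126.6]
eef_rot: [[0.997, 0.08, 0.003], [0.08, -0.997, 0.0], [0.003, -0.0, -1.0]]
wrist_force: [0.1, 0.3, -1.2]
opening: 44.0
```

Sliding in freely; continue to the floor.

```bash
python3 -m handwheel '[[0,[0,0,3],[0,0,0]],[0,[0,0,2],[0,0,0]]]';python3 -m handwheel '[[0,[0,0,1.5],[0,0,0]],[0,[0,0,1.5],[0,0,0]]]'
```

```text
t: 40.08
position: [607.7, 39.0, 121.6]
eef_rot: [[0.997, 0.08, 0.003], [0.08, -0.997, 0.0], [0.003, -0.0, -1.0]]
wrist_force: [-6.7, 0.6, 30.8]
opening: 43.9
t: 40.33
position: [607.7, 39.0, 121.4]
eef_rot: [[0.997, 0.08, 0.004], [0.08, -0.997, 0.0], [0.004, -0.0, -1.0]]
wrist_force: [-11.1, 0.0, 34.2]
opening: 44.2
```

Home. Release, press from above, then retreat.

```bash
python3 -m handwheel '[[66,[0,0,-0.5],[0,0,0]],[66,[0,0,0],[0,0,0]],[66,[0,0,-30],[0,0,0]],[0,[0,0,-10],[0,0,0]],[0,[0,0,0],[0,0,0]],[0,[0,0,0],[0,0,0]],[0,[0,0,0],[0,0,0]],[0,[0,0,0],[0,0,0]],[0,[0,0,0],[0,0,0]]]';python3 -m handwheel '[[0,[0,0,12],[0,0,0]],[0,[0,0,12],[0,0,0]],[0,[0,0,4],[0,0,0]],[0,[0,0,0],[0,0,0]]]'
```

```text
t: 41.45
position: [606.4, 39.0, 160.0]
eef_rot: [[0.997, 0.08, 0.0], [0.08, -0.997, 0.0], [0.0, -0.0, -1.0]]
wrist_force: [0.1, -0.3, -0.5]
opening: -0.2
t: 41.95
position: [606.0, 39.0, 129.1]
eef_rot: [[0.997, 0.08, -0.001], [0.08, -0.997, 0.0], [-0.001, -0.001, -1.0]]
wrist_force: [0.1, 0.5, 0.4]
opening: 0.1
```

```bash
python3 -m handwheel '[[0,[0,0,2],[0,0,0]],[0,[0,0,1],[0,0,0]]]';python3 -m handwheel '[[0,[0,0,-50],[0,0,0]],[0,[0,0,-60],[0,0,0]],[0,[0,0,-30],[0,0,0]],[0,[0,0,0],[0,0,0]]]'; python3 -c "
from h import *
shot('wrist','e1.png')"; python3 -m handwheel '[[0,[0,55,0],[0,0,0]],[0,[0,55,0],[0,0,0]],[0,[0,55,0],[0,0,0]],[0,[0,55,0],[0,0,0]],[0,[0,55,0],[0,0,0]],[0,[0,55,0],[0,0,0]],[0,[0,0,0],[0,0,0]]]'
python3 - <<'E'
from h import *
c,t=shot('top','e2.png'); w=cv2.imread('pics/e1.png')
cv2.imwrite('pics/e3.png',np.hstack([w[:,90:400],cv2.resize(t[140:300,60:340],(490,280))[:, :][:384] if 0 else cv2.copyMakeBorder(cv2.resize(t[140:300,60:340],(490,280)),0,104,0,0,cv2.BORDER_CONSTANT)]))
E
```

```text
t: 42.2
position: [606.3, 39.0, 127.5]
eef_rot: [[0.997, 0.081, -0.0], [0.081, -0.997, 0.0], [-0.0, -0.0, -1.0]]
wrist_force: [-9.2, -0.3, 27.2]
opening: -0.2
t: 42.7
position: [606.5, 38.9, 272.6]
eef_rot: [[0.997, 0.08, 0.001], [0.08, -0.997, 0.0], [0.001, -0.0, -1.0]]
wrist_force: [0.5, 0.0, -0.6]
opening: 0.2
t: 43.62
position: [630.5, -298.5, 260.1]
eef_rot: [[0.996, 0.083, -0.011], [0.083, -0.997, 0.004], [-0.011, -0.005, -1.0]]
wrist_force: [-0.7, 0.6, 0.4]
opening: -0.2
```

View pics/e3.png

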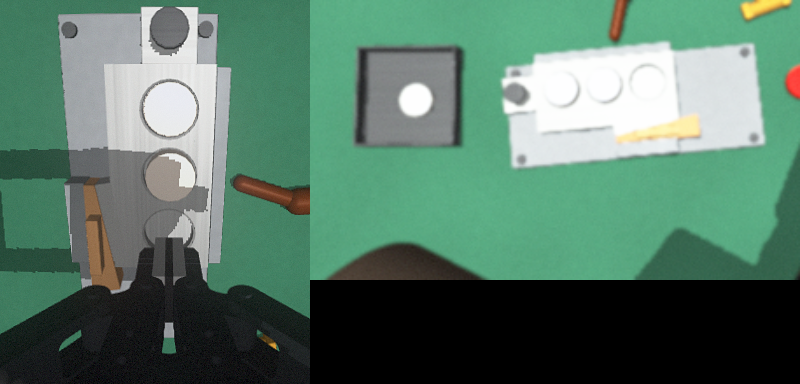

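```bash
python3 -c "
from workcell import r
print(r.hand_in())"
```

```text
the job is handed in; nothing more can be done
None
```

The whole job was done and handed in at about 44 s of robot time. No verdict was reported, so the results below rest on my own checks.

- **Wedge and carrier:** I drove the wedge in until the wrist force rose to about 13 N with the rib at home. I pushed another 1 mm or so and released it. The last pictures show the wedge in the slot and the carrier against its stop rail.
- **Worn puck:** The plunger went down until it stopped. The raised worn puck then went into the tray, where the last top view shows it near the middle.
- **New pucks:** Two white ones were on the bench; the red and orange discs were left alone. One is in nest2 and one in nest1. Pressed from above, each took 27–42 N with its top at about 54.5 mm, against about 55 for fully home. The plunger is up again.
- **Bystanders:** I did not touch the tine, tee or extension. I did not measure their final positions.

**Things that did not go as planned:**
- The second puck was knocked aside by about 45 mm during the run, so I measured it again before picking it up.
- The worn puck was pressed on the tray floor with about 16 N before I released it.
- The first new puck met the nest2 chamfer about 2 mm off centre, with about 30 N, before it slid in.
- The wedge force had dropped to about 0 N at the last reading before release. I had no direct reading of the carrier position, so its seating against the stop is judged from the pictures only.

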